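# Weigh a hydraulic valve on the two-pan balance

## Robot

A 6-joint arm with a two-finger parallel gripper is mounted at the origin on the work surface. World frame = base frame: x ahead of the robot, y to its left, z up, the work surface at z = 0. Lengths are in m, angles in degrees, forces in N, time in s.
With the tool pointing down it reaches from about 0.25 to 0.85 m from the base axis. Payload 12.5 kg.
Tool frame: the origin (TCP) lies where the fingers leave the gripper's body, on its centre line; the fingertips stand 84 mm ahead of it and the grasp point (between the pads) lies 65 mm ahead of it; z points along the fingers, y is the line along which they close (so a half turn about z gives the same grasp; the last joint's range is limited). The gripper opens to 93 mm and grips with 3 to 60 N. Pads are 15 mm wide; open, the fingers measure 128 mm over their backs; the gripper's body (75 mm by 188 mm) begins 65 mm behind the grasp point.
Start: joints at [62.303, 20.094, 94.641, -0, 65.266, -4.847], TCP at [0.214, 0.507, 0.303] pointing down, gripper open.
Joint ranges: [-157.81, 157.81], [-45, 120.19], [0.68, 151.7], [-89.99, 269.99], [4.06, 180], [-164.3, 164.3]. Speed limits (degrees/s): [127.2, 127.2, 159.86, 180, 180, 180].

## Interface

Orientations are given as a 3x3 rotation matrix whose columns are the frame's x, y, z axes.
In Python, from station import status, imaging, sign_off gives the robot as it stands.
- The arm moves only by the shell command python3 -m handwheel 'ROWS' [FORCE]. ROWS is JSON, a list of rows, each a list of 7 numbers: the closure in counts, from 0 (fully open) to 255 (shut), then the shift along the tool's x, y, z in mm, then the turn, a rotation vector about the tool's x, y, z in degrees. In form: [[jaw, dx, dy, dz, wx, wy, wz], ...]. A call has exactly 5 rows; each row shifts and turns the commanded pose from where the row before left it, along the tool's axes as they then stand; what a row does not reach is not made up. A row lasts 1/8 s, in which the tool goes at most 62.5 mm and 10.7 degrees, less where a joint would pass 70% of its speed; a pose out of reach is approached as far as the arm can. A call with a gripper value outside its range is refused whole. The fingers move at their own pace and stop on an object; FORCE is the grip in N (left out, the last holds). Time passes only in rows, so rows that do not move let the fingers close, or fill a call up. It gives the time, the measured TCP pose, the force, the opening and the grip force at its end, in the units of the state.
- status.read_state(): the state, without advancing time (a new reading comes with each control period).
- imaging.get_image(name): name is "side" or "top" or "wrist"; returns (picture, depth): 480x640x3 uint8, blue, green, red; 480x640 float32, m along the optical axis (not along the pixel's ray), 0 where there is no reading.
- imaging.calibration(name): a dict with "camera_matrix" (3x3 intrinsics, pixels), "rvec" (rotation vector, rad) and "tvec" (3), from world to camera coordinates, as OpenCV has them. Camera axes: x right, y down, z forward; pixel columns grow to the right and rows downward; lengths in m; the calibration is good to about 2 mm. A picture is of the moment at which its call begins: read the wrist's pose just before it. calibration takes no time and is no camera call; for the wrist camera it gives the pose at the moment of the call.
- sign_off(): hands the job in; it is judged then, once.
The state is a dict: "t": time; "qpos": joint angles; "dq": joint speeds; "joint_efforts": joint torques, N m; "ee_pos": TCP position; "tool_rot": TCP orientation; "force": force on the tool from outside, world axes, zero at the start; "wrist_torque": the same for the moment, N m; "width": finger opening in m; "grasp_force": force on a finger pad.
Only numpy, scipy, OpenCV 4.12 (cv2) and the standard library are available. Lean on these libraries where they do the work, as an engineer would, in place of code of your own. Each camera call takes 0.05 s, during which the arm holds its last target. There are 200 camera calls.

## Task

Weigh the solenoid valve on the lab's two-pan balance: first stand it on its plate in the middle of the load pan (the left one, with the black rubber mat) and let go, then add weights from the tray to the other pan until the beam floats level, with the red pointer at rest within the green band. Stand weights upright wholly on the pan, leave those you do not need in the tray, set everything down gently and do not disturb the other apparatus on the bench.

Things in the scene. Friction and masses are not known exactly. Their poses are not given: they have to be found in the camera images.
- balance: two-pan trip balance, fixed. Blue base 130 x 330 x 18 mm; origin at the centre of its underside, on the bench; y along the beam to the load pan (robot's left), x away from the robot. The beam's pivot lies 92 mm above the origin; a pan sits on the beam 140 mm either side of it and always stays horizontal, so it does not matter where on a pan things stand. Level when empty
- scale (a point): middle of the green band (7.4 mm wide, on both faces of a clear plate) between the pans, 204 mm above the bench, 17 mm beyond the balance's middle in its x. The plate's frame is 6 mm thick, 88 mm wide along the beam and rises to 220 mm; a thin red pointer stands up from the beam just beyond it
- beam (a joint): tilt of the beam, rad: 0 level, negative when the load pan (left, +y) is down, positive when the weight pan is down; stops at -0.19 and +0.19. Between the stops the tilt is proportional to the imbalance: 0.010 rad for every 10 g. It is damped and settles in about 1.5 s. The green band spans -0.033 to +0.033
- load_pan: the left pan: flat round steel plate 150 mm in diameter without rim, with a black rubber mat; moves up and down with the beam, always horizontal. Origin at its pin on the beam, 28 mm below the middle of its top face
- load_pan_top (a point): middle of the load pan's top face, 120 mm above the bench when level, 94 mm when it is fully down; z up
- weight_pan: the right pan: the same, bare steel. Origin 28 mm below the middle of its top face
- weight_pan_top (a point): middle of the weight pan's top face, 120 mm above the bench when level, 146 mm when it is fully up; z up
- valve: solenoid valve to weigh, 525 to 730 g. White plate 130 (x) x 64 (y) x 10 mm; on it an aluminium body to grip across y: x -47 to +23, y -22 to +22, height 10 to 56 mm; a black coil 38 mm wide at x 23 to 63, up to 50 mm, with a grey plug up to 62 mm; two steel couplings at the -x end. Centre of mass within 3 mm of x = 0, y = 0. Origin at the centre of its underside, z up
- tray: shallow grey tray for the weights, fixed, 150 x 150 x 16 mm, walls 5 mm, with a cross of dividers making four compartments (centres 36 mm from the middle in x and y); floor 5 mm thick. Origin at the centre of its underside
- w500: weight standing 66 mm tall in all: a round brass disc 60 mm in diameter and 20 mm thick at the foot, a neck 12 mm in diameter up to height 44 mm, then a red plastic knob 20 mm in diameter from 44 to 66 mm, to be gripped. 500 g. Origin at the centre of its underside, z up the neck
- w200: weight standing 66 mm tall in all: a round steel disc 50 mm in diameter and 11.5 mm thick at the foot, a neck 12 mm in diameter up to height 44 mm, then a blue plastic knob 20 mm in diameter from 44 to 66 mm, to be gripped. 200 g. Origin at the centre of its underside, z up the neck
- w100: weight standing 66 mm tall in all: a round steel disc 40 mm in diameter and 8 mm thick at the foot, a neck 12 mm in diameter up to height 44 mm, then a black plastic knob 20 mm in diameter from 44 to 66 mm, to be gripped. 100 g. Origin at the centre of its underside, z up the neck
- w50: weight standing 66 mm tall in all: a round aluminium disc 36 mm in diameter and 8 mm thick at the foot, a neck 12 mm in diameter up to height 44 mm, then a yellow plastic knob 20 mm in diameter from 44 to 66 mm, to be gripped. 50 g. Origin at the centre of its underside, z up the neck
- gauge: bystander: pressure gauge 68 mm in diameter on a round foot, 120 mm tall. Origin at the centre of its underside
- sensor: bystander: black limit-switch block with a blue dial, base 60 x 50 mm, 81 mm tall. Origin at the centre of its underside
- throttle: bystander: flow-control valve block with a black knob on top, base 66 x 56 mm, 74 mm across its couplings, 74 mm tall. Origin at the centre of its underside
- cylinder: bystander: hydraulic cylinder lying beyond the balance, along its y, from y = -80 to +130 mm, 48 mm wide, 60 mm tall. Origin under the middle of the tube

How it is judged (in metres and radians):
On the way:
1. the valve stands released on the load pan, which is down on its stop, before the weights go on (horizontal distance between valve and load_pan_top below 0.05 m and z of valve in the frame of load_pan_top between -0.004 and 0.006 m and angle between valve's own z axis and vertical below 0.1 rad and value of joint beam below -0.16 rad and contact force between valve and the fingers below 0.1 N), for 0.2 s.
At the end, for the whole second after the job is handed in: The beam is at rest within 0.033 rad of level (pointer in the green band); the valve stands on the load pan, its middle within 50 mm of the pan's middle; every weight stands upright either on the weight pan (its middle within 70 mm of the pan's middle) or in the tray (horizontal distance between valve and load_pan_top below 0.05 m and z of valve in the frame of load_pan_top between -0.004 and 0.006 m and angle between each of valve, w500, w200, w100, w50's own z axis and vertical below 0.1 rad and value of joint beam between -0.033 and 0.033 rad and velocity of joint beam between -0.03 and 0.03 rad/s and ((horizontal distance between w500 and weight_pan_top below 0.07 m and z of w500 in the frame of weight_pan_top between -0.004 and 0.006 m) or (horizontal distance between w500 and tray below 0.075 m and height (world z) of w500 below 0.015 m)) and ((horizontal distance between w200 and weight_pan_top below 0.07 m and z of w200 in the frame of weight_pan_top between -0.004 and 0.006 m) or (horizontal distance between w200 and tray below 0.075 m and height (world z) of w200 below 0.015 m)) and ((horizontal distance between w100 and weight_pan_top below 0.07 m and z of w100 in the frame of weight_pan_top between -0.004 and 0.006 m) or (horizontal distance between w100 and tray below 0.075 m and height (world z) of w100 below 0.015 m)) and ((horizontal distance between w50 and weight_pan_top below 0.07 m and z of w50 in the frame of weight_pan_top between -0.004 and 0.006 m) or (horizontal distance between w50 and tray below 0.075 m and height (world z) of w50 below 0.015 m)) and linear speed of each of w500, w200, w100, w50, valve below 0.03 m/s); the robot touches nothing.
It fails at once if other apparatus (gauge, sensor, throttle or cylinder) is pushed more than 20 mm or tipped (distance of any of gauge, sensor, throttle, cylinder from where it was at the start of the episode above 0.02 m or angle between any of gauge, sensor, throttle, cylinder's own z axis and vertical above 0.3 rad).
It fails at once if the valve is tipped over (angle between valve's own z axis and vertical above 0.6 rad).
It fails at once if the valve or a weight is let fall instead of set down (it drops freely by more than about 10 mm) ((contact force between valve and anything else below 0.05 N and linear speed of valve above 0.45 m/s) or (contact force between w500 and anything else below 0.05 N and linear speed of w500 above 0.45 m/s) or (contact force between w200 and anything else below 0.05 N and linear speed of w200 above 0.45 m/s) or (contact force between w100 and anything else below 0.05 N and linear speed of w100 above 0.45 m/s) or (contact force between w50 and anything else below 0.05 N and linear speed of w50 above 0.45 m/s)).
It also fails if it takes over 72 s, if anything falls off the work surface, if the arm or the gripper's body presses on something with over 40 N, if the wrist force passes 120 N, or if a joint passes its speed limit or range.

## Working session

There is one attempt and no reset: what is moved stays moved. The work goes in short steps, Python scripts to look and compute and a shell command to move; the robot and the scene stay as the last step left them, time stands still between calls to the robot, and variables do not carry over. Pictures are saved under pics/ and viewed, at most 10 in all, crops included, and the job is handed in when it is done.

```bash
mkdir -p pics; ls; cat > h.py <<'E'
import numpy as np, cv2
from station import status, imaging
def cam(n):
    c=imaging.calibration(n); K=np.array(c["camera_matrix"]);R=cv2.Rodrigues(np.array(c["rvec"],float))[0];t=np.array(c["tvec"],float).ravel()
    return K,R,t
def grab(n,f):
    c=cam(n); im,d=imaging.get_image(n); cv2.imwrite('pics/%s.png'%f,im); np.savez('%s.npz'%f,im=im,d=d,K=c[0],R=c[1],t=c[2]); return im,d,c
def world(d,c):
    K,R,t=c; v,u=np.indices(d.shape); p=np.stack([(u-K[0,2])/K[0,0]*d,(v-K[1,2])/K[1,1]*d,d],-1)
    P=(p-t)@R; P[d<=0]=np.nan; return P
def ray(u,v,c,z):
    K,R,t=c; C=-R.T@t; r=R.T@np.array([(u-K[0,2])/K[0,0],(v-K[1,2])/K[1,1],1]); return C+r*(z-C[2])/r[2]
def load(f):
    a=np.load(f+'.npz'); return a['im'],a['d'],(a['K'],a['R'],a['t'])
E
python3 - <<'E'
from h import *
s=status.read_state(); print(s['ee_pos'],s['tool_rot'],s['width'],s['t'])
grab('top','top0'); grab('side','side0')
E
```

```text
pics
[0.21343234 0.50661825 0.30221001] [[-9.21531682e-01  3.88302864e-01 -4.93996488e-04]
 [ 3.88303175e-01  9.21531110e-01 -1.02855538e-03]
 [ 5.58421314e-05 -1.13966678e-03 -9.99999349e-01]] 0.09252755001705883 0.0
```

View pics/top0.png

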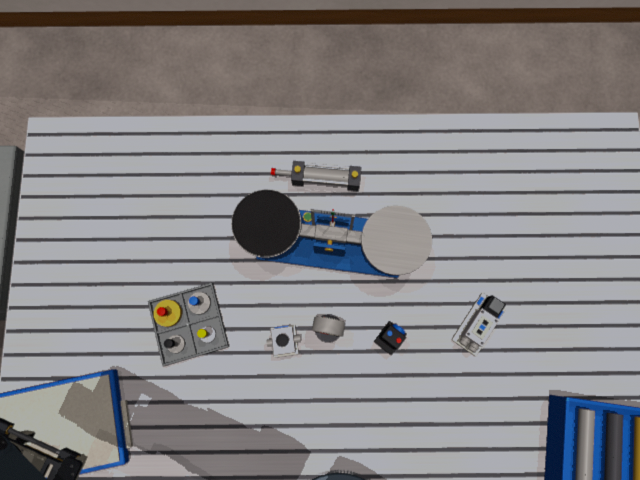

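View pics/side0.png

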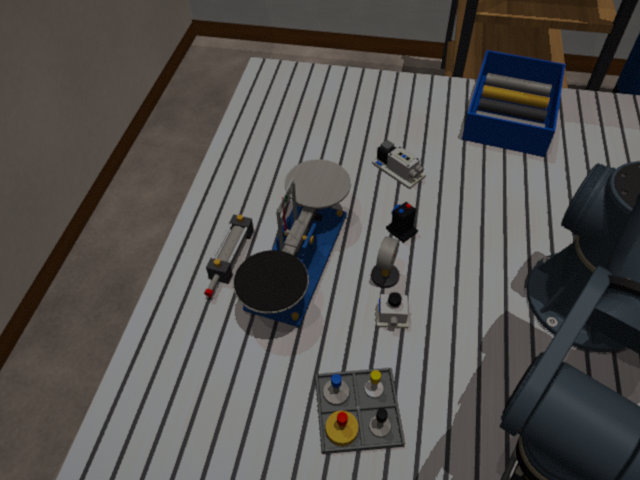

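The top view shows the black load pan at (267,223), the bare pan at (396,240), the tray at (188,323) and the valve at (480,323), with its black coil at the upper right. The gauge (329,327), sensor (390,338) and throttle (284,341) stand in front, and the cylinder lies behind.

```bash
python3 - <<'E'
from h import *
im,d,c=load('top0'); P=world(d,c); print('cam',-c[1].T@c[2], 'f',c[0][0,0])
def box(u0,u1,v0,v1,z0,z1):
    m=np.zeros(d.shape,bool); m[v0:v1,u0:u1]=1; return m&(P[...,2]>z0)&(P[...,2]<z1)
def rect(m):
    q=P[m][:,:2].astype(np.float32); r=cv2.minAreaRect(q*1000); return np.round(r[0],1),np.round(r[1],1),round(r[2],1),len(q)
for n,b in dict(load=(225,305,185,262,.1,.135),wpan=(355,440,200,280,.1,.135)).items():
    m=box(*b); q=P[m]; print(n,cv2.minEnclosingCircle((q[:,:2]*1000).astype(np.float32)),np.median(q[:,2]))
m=box(445,515,285,365,.005,.08); print('valve all',rect(m)); m=box(445,515,285,365,.048,.08);print('valve body',rect(m), np.nanmedian(P[m][:,2]))
print('tray',rect(box(140,235,275,370,.012,.022)))
for n,(u,v) in dict(red=(162,311),blue=(194,300),black=(169,343),yellow=(202,333)).items():
    m=box(u-9,u+9,v-9,v+9,.055,.08); print(n,rect(m),np.median(P[m],0) if m.any() else '', ray(u,v,c,.066))
for n,b in dict(gauge=(308,350,308,350),sensor=(370,410,318,358),throttle=(262,305,320,362),cyl=(265,365,155,195)).items():
    m=box(*b,.025,.15); print(n,rect(m),P[m][:,2].max())
m=box(300,356,205,262,.15,.25);print('scale',rect(m))
m=box(200,450,180,290,.008,.03);print('base',rect(m))
E
```

```text
cam [0.37204183 0.02495455 1.24761927] f 545.9246146015271
load ((647.6046142578125, 147.05470275878906), 78.18916320800781) 0.1182764820845287
wpan ((609.3573608398438, -121.40534210205078), 80.05718231201172) 0.11844431512027029
valve all (array([ 429.3, -323.2]), array([148.3, 180.3]), 83.5, 1721)
valve body (array([ 441.5, -324.5]), array([ 45.4, 109.5]), 54.5, 908) 0.05497324070870532
tray (array([441.4, 333.6]), array([150.4, 150.6]), 15.8, 1260)
red (array([464.4, 378. ]), array([18.7, 19.1]), 33.0, 84) [0.46499754 0.37703114 0.06874475] [0.46547829 0.37638554 0.066     ]
blue (array([487. , 309.9]), array([18. , 19.5]), 49.3, 80) [0.48637423 0.30888418 0.06890983] [0.48855028 0.30851289 0.066     ]
black (array([397.5, 359.3]), array([18.9, 18.5]), 66.4, 82) [0.39755004 0.3578822  0.06853012] [0.39763146 0.35792877 0.066     ]
yellow (array([418.1, 289.1]), array([19.6, 17.2]), 89.3, 78) [0.41789191 0.28802609 0.06901144] [0.41802634 0.28856424 0.066     ]
gauge (array([428.8,  19. ]), array([67.8, 32.5]), 77.9, 512) 0.12342177743060843
sensor (array([ 410.3, -122.5]), array([44.3, 44.4]), 51.9, 450) 0.08497724645072804
throttle (array([403.2, 118.1]), array([59.1, 74.1]), 7.7, 677) 0.07696753680315183
cyl (array([770.8,  49.5]), array([ 97. , 226.3]), 11.4, 1514) 0.12347559217293441
scale (array([646.6,   9. ]), array([87.4, 12.6]), 82.4, 257)
base (array([648.6,  90.6]), array([239.7, 451.6]), 3.3, 2739)
```

```bash
cat >> h.py <<'E'
def go(x,y,z,ang=None):
    "tool-frame shift (mm) to TCP target (mm), turn about tool z (deg) to closing angle ang mod 180"
    s=status.read_state(); R=np.array(s['tool_rot']); D=np.array([x,y,z])-np.array(s['ee_pos'])*1000
    a=np.degrees(np.arctan2(R[1,1],R[0,1])); print('shift',np.round(R.T@D,1),'n',np.round(np.linalg.norm(D)/60,1),'yaw now',round(a,1),'wz',None if ang is None else round((a-ang+90)%180-90,1),'tilt err tool x,y', np.round(np.degrees([R[:,1]@[0,0,-1],-R[:,0]@[0,0,-1]]),2), 'q',np.round(s['qpos'],0),'t',round(s['t'],2))
E
for i in 1 2 3; do python3 -m handwheel '[[0,-35,-45,0,0,0,0],[0,-35,-45,0,0,0,0],[0,-35,-45,0,0,0,0],[0,-35,-45,0,0,0,0],[0,-35,-45,0,0,0,0]]'; done
python3 - <<'E'
from h import *
go(435,-320,302,54.5)
im,d,c=grab('wrist','w0'); P=world(d,c); print('cam',-c[1].T@c[2])
m=(P[...,2]>.048)&(P[...,2]<.075)&(abs(P[...,0]-.435)<.12)&(abs(P[...,1]+.32)<.12)
q=(P[m][:,:2]*1000).astype(np.float32); print(cv2.minAreaRect(q))
m=(P[...,2]>.006)&(P[...,2]<.075)&(abs(P[...,0]-.435)<.12)&(abs(P[...,1]+.32)<.12)
q=(P[m][:,:2]*1000).astype(np.float32); print(cv2.minAreaRect(q))
E
```

```text
t: 0.72
ee_pos: [0.2874, 0.2298, 0.3027]
tool_rot: [[-0.922, 0.388, 0.0], [0.388, 0.922, -0.0], [-0.0, -0.0, -1.0]]
force: [2.3, 1.0, 0.5]
width: 0.093
grasp_force: 0.0
t: 1.35
ee_pos: [0.3614, -0.0457, 0.3029]
tool_rot: [[-0.921, 0.389, 0.001], [0.389, 0.921, -0.0], [-0.001, 0.0, -1.0]]
force: [1.1, 2.0, -0.0]
width: 0.0931
grasp_force: 0.0
t: 1.98
ee_pos: [0.4353, -0.321, 0.3025]
tool_rot: [[-0.921, 0.389, -0.0], [0.389, 0.921, 0.0], [0.0, 0.0, -1.0]]
force: [-0.1, -0.0, 0.1]
width: 0.0932
grasp_force: 0.0
shift [0.7 0.8 0.5] n 0.0 yaw now 67.1 wz 12.6 tilt err tool x,y [-0.01  0.02] q [ -41.   19.   96.    0.   65. -108.] t 1.98
cam [ 0.36924947 -0.29341184  0.38310322]
((441.65142822265625, -326.4269714355469), (43.996273040771484, 108.98796844482422), 54.38591384887695)
((435.5410461425781, -322.0702819824219), (63.94557571411133, 129.71217346191406), 54.386695861816406)
```

View pics/w0.png

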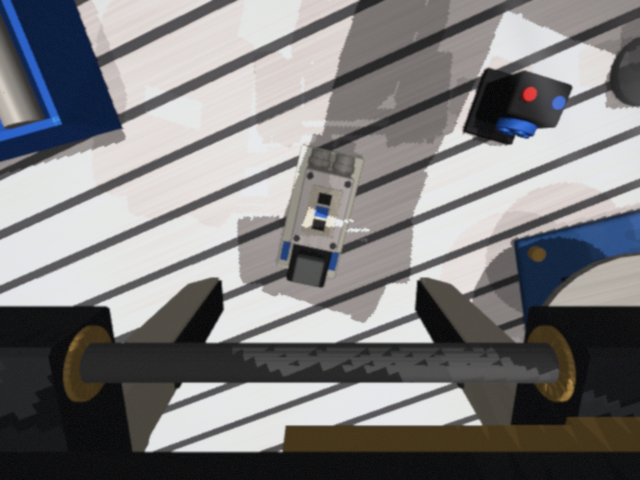

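The valve is sharp in the close view at about (322,215), with the coil end at the bottom. The fit puts its origin at (435.5, -322) mm with a closing angle of 54.4°.

```bash
python3 -m handwheel '[[0,-0.7,-0.7,20,0,0,6.4],[0,0,0,50,0,0,6.3],[0,0,0,55,0,0,0],[0,0,0,45,0,0,0],[0,0,0,25.5,0,0,0]]' 40
python3 -m handwheel '[[0,0,0,0,0,0,0],[255,0,0,0,0,0,0],[255,0,0,0,0,0,0],[255,0,0,0,0,0,0],[255,0,0,0,0,0,0]]' 40
python3 - <<'E'
from h import *
go(435.5,-322,107,54.4)
# pans by ellipse centroid
im,d,c=load('top0'); P=world(d,c)
for n,(u,v) in dict(load=(267,223),wpan=(396,240)).items():
    m=(abs(P[...,2]-.118)<.006).astype(np.uint8); k,l=cv2.connectedComponents(cv2.morphologyEx(m,cv2.MORPH_OPEN,np.ones((7,7)))); q=P[l==l[v,u]][:,:2]*1000
    # least-squares centre from hull
    h=cv2.convexHull(q.astype(np.float32)); (cx,cy),ax,_=cv2.fitEllipse(h); print(n,q.mean(0),cx,cy,ax,len(q))
E
```

```text
t: 2.65
ee_pos: [0.4348, -0.3193, 0.1048]
tool_rot: [[-0.814, 0.581, -0.002], [0.581, 0.814, 0.002], [0.003, 0.0, -1.0]]
force: [1.0, -0.2, -0.3]
width: 0.0929
grasp_force: 0.0
t: 3.28
ee_pos: [0.4357, -0.3201, 0.1077]
tool_rot: [[-0.814, 0.581, 0.001], [0.581, 0.814, -0.0], [-0.001, -0.0, -1.0]]
force: [0.1, -0.6, -0.6]
width: 0.0579
grasp_force: 0.0
shift [-0.9 -1.7  0.7] n 0.0 yaw now 54.5 wz 0.1 tilt err tool x,y [ 0.   -0.04] q [-41.  35. 104.  -0.  41. -96.] t 3.27
load [647.06103172 149.59544084] 647.200439453125 150.17291259765625 (146.16578674316406, 149.2489013671875) 3430
wpan [ 607.52272034 -126.1574682 ] 607.8113403320312 -126.56910705566406 (147.41525268554688, 149.60116577148438) 3526
```

```bash
python3 -m handwheel '[[255,0,0,0,0,0,0],[255,0,0,0,0,0,0],[255,0,0,0,0,0,0],[255,0,0,-10,0,0,0],[255,0,0,-20,0,0,0]]' 40
python3 -m handwheel '[[255,0,0,-30,0,0,0],[255,0,0,-40,0,0,0],[255,0,0,-40,0,0,0],[255,0,0,-28,0,0,0],[255,0,0,0,0,0,0]]'
python3 - <<'E'
from h import *
go(450,150,275,-8.1)
E
```

```text
t: 3.9
ee_pos: [0.435, -0.3194, 0.1369]
tool_rot: [[-0.814, 0.581, -0.002], [0.581, 0.814, 0.002], [0.003, 0.0, -1.0]]
force: [0.2, 0.3, -5.4]
width: 0.0441
grasp_force: 40.0
t: 4.53
ee_pos: [0.4359, -0.3201, 0.2768]
tool_rot: [[-0.814, 0.581, 0.002], [0.581, 0.814, -0.002], [-0.003, -0.0, -1.0]]
force: [0.2, 0.3, -6.7]
width: 0.0437
grasp_force: 40.0
shift [261.8 390.7   0.9] n 7.8 yaw now 54.5 wz 62.6 tilt err tool x,y [ 0.01 -0.17] q [-41.  21.  98.   0.  61. -96.] t 4.53
```

```bash
for i in 1 2; do python3 -m handwheel '[[255,26,39,0,0,0,0],[255,26,39,0,0,0,0],[255,26,39,0,0,0,0],[255,26,39,0,0,0,0],[255,26,39,0,0,0,0]]' |grep -E "ee_pos|width"; done
python3 -m handwheel '[[255,0,0,0,0,0,6],[255,0,0,0,0,0,9],[255,0,0,0,0,0,9],[255,0,0,0,0,0,9],[255,0,0,0,0,0,9]]' | grep ee_pos
python3 -m handwheel '[[255,0,0,0,0,0,9],[255,0,0,0,0,0,7],[255,0,0,0,0,0,4.6],[255,0,0,0,0,0,0],[255,0,0,0,0,0,0]]'
python3 - <<'E'
from h import *
go(647,150,275,-8.1); s=status.read_state(); print(s['wrist_torque'])
E
```

```text
ee_pos: [0.4423, -0.084, 0.2737]
width: 0.0438
ee_pos: [0.4499, 0.1499, 0.2736]
width: 0.0438
ee_pos: [0.45, 0.1484, 0.2734]
t: 7.02
ee_pos: [0.4505, 0.1484, 0.2744]
tool_rot: [[0.14, 0.99, -0.001], [0.99, -0.14, -0.0], [-0.0, -0.001, -1.0]]
force: [1.0, 0.9, -6.3]
width: 0.0439
grasp_force: 40.0
shift [ 29.1 194.4  -0.9] n 3.3 yaw now -8.0 wz 0.1 tilt err tool x,y [ 0.08 -0.03] q [ 13.  14. 107.   0.  59.  21.] t 7.03
[-0.07167204  0.01386966  0.03709084]
```

```bash
python3 -m handwheel '[[255,3,26,0,0,0,0],[255,6.5,42,0,0,0,0],[255,6.5,42,0,0,0,0],[255,6.5,42,0,0,0,0],[255,6.6,42.4,0,0,0,0]]' | grep ee_pos
python3 -m handwheel '[[255,0,0,8,0,0,0],[255,0,0,12,0,0,0],[255,0,0,12,0,0,0],[255,0,0,7,0,0,0],[255,0,0,4,0,0,0]]' | grep -E 'ee_pos|force'
python3 -m handwheel '[[255,0,0,4,0,0,0],[255,0,0,4,0,0,0],[255,0,0,4,0,0,0],[255,0,0,4,0,0,0],[255,0,0,4,0,0,0]]'
python3 - <<'E'
from h import *
go(647,150,201,-8.1); s=status.read_state(); print(s['force'])
im,d,c=grab('side','s1'); P=world(d,c); 
im,d,c=grab('top','t1'); P=world(d,c); m=(abs(P[...,0]-.6075)<.06)&(abs(P[...,1]+.126)<.05); print(np.nanmedian(P[m][:,2]))
cv2.imwrite('pics/s1.png',np.hstack([cv2.resize(cv2.imread('pics/s1.png')[150:350,180:400],(400,364)),cv2.resize(im[150:350,200:420],(400,364))]))
E
```

```text
ee_pos: [0.6485, 0.1497, 0.2744]
ee_pos: [0.6471, 0.1498, 0.2319]
force: [-0.5, -0.0, -5.9]
grasp_force: 40.0
t: 8.9
ee_pos: [0.6475, 0.1497, 0.2121]
tool_rot: [[0.142, 0.99, 0.0], [0.99, -0.142, -0.0], [-0.0, 0.0, -1.0]]
force: [-0.4, -1.0, -4.1]
width: 0.0439
grasp_force: 40.0
shift [ 0.2 -0.5 11.1] n 0.2 yaw now -8.1 wz -0.0 tilt err tool x,y [-0.02 -0.  ] q [ 9. 37. 81. -0. 62. 17.] t 8.9
[-0.41331958 -0.96928588 -4.08844335]
0.13421008128945158
```

View pics/s1.png

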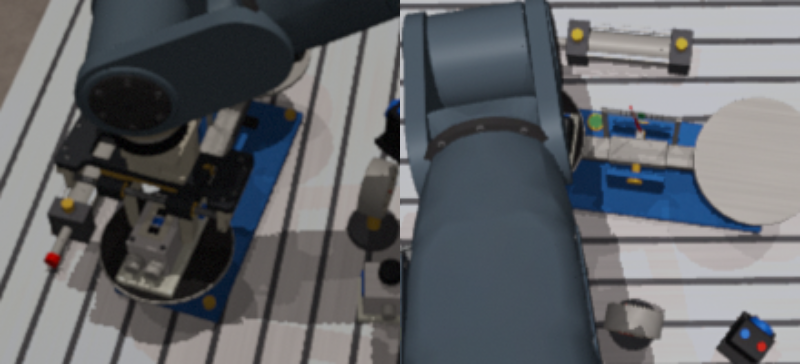

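The valve is on the mat, and the weight pan has risen 16 mm, so the load pan is following the arm down. I'll continue to the stop and then release.

```bash

python3 -m handwheel '[[255,0,0,4,0,0,0],[255,0,0,3,0,0,0],[255,0,0,2,0,0,0],[255,0,0,1,0,0,0],[255,0,0,0.5,0,0,0]]' |grep -E 'ee_pos|force'
python3 -m handwheel '[[255,0,0,0.5,0,0,0],[255,0,0,0,0,0,0],[0,0,0,0,0,0,0],[0,0,0,0,0,0,0],[0,0,0,0,0,0,0]]'
python3 - <<'E'
from h import *
im,d,c=grab('top','t2'); P=world(d,c); m=(abs(P[...,0]-.6075)<.06)&(abs(P[...,1]+.126)<.05); print(np.nanmedian(P[m][:,2]))
E
```

```text
ee_pos: [0.6474, 0.1498, 0.2017]
force: [-0.8, -0.7, -4.5]
grasp_force: 40.0
t: 10.25
ee_pos: [0.6475, 0.1498, 0.2016]
tool_rot: [[0.142, 0.99, 0.001], [0.99, -0.142, 0.0], [0.0, 0.001, -1.0]]
force: [0.0, 0.3, 0.8]
width: 0.0691
grasp_force: 0.0
0.1446203179357023
```

```bash

python3 -m handwheel '[[0,0,0,0,0,0,0],[0,0,0,-10,0,0,0],[0,0,0,-30,0,0,0],[0,0,0,-40,0,0,0],[0,0,0,-40,0,0,0]]' | grep -E 'ee_pos|width'
python3 - <<'E'
from h import *
go(464.5,377.5,270,15.8)
grab('wrist','w2')
E
```

```text
ee_pos: [0.6473, 0.1497, 0.3233]
width: 0.0927
shift [ 199.6 -213.3   53.2] n 4.9 yaw now -8.2 wz -24.0 tilt err tool x,y [-0.03  0.01] q [ 9. 31. 75. -0. 74. 17.] t 10.93
```

View pics/w2.png

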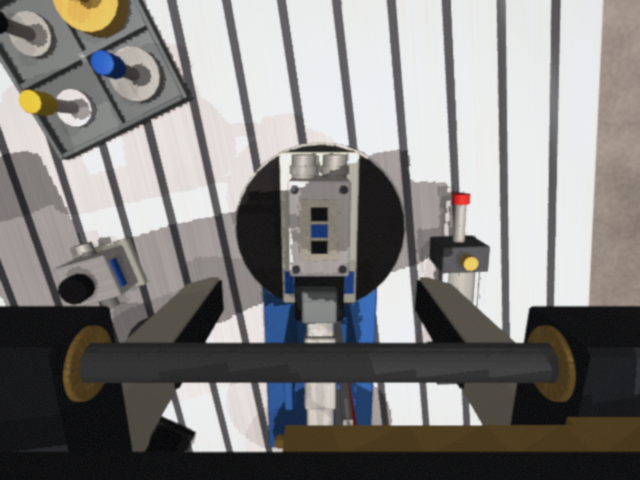

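The valve stands centred and released on the load pan, with its body at (320,225). Next is w500.

```bash

python3 -m handwheel '[[60,33,-35,0,0,0,0],[60,42,-44.8,0,0,0,0],[60,42,-44.8,0,0,0,0],[110,42,-44.8,0,0,0,0],[110,40.6,-43.9,0,0,0,0]]' | grep -E 'ee_pos|width'
python3 -m handwheel '[[110,0,0,10,0,0,-8],[110,0,0,20,0,0,-8],[110,0,0,23,0,0,-8],[110,0,0,0,0,0,0],[110,0,0,0,0,0,0]]' | grep -E 'ee_pos|width'
python3 - <<'E'
from h import *
go(464.5,377.5,125,15.8)
im,d,c=grab('wrist','w3'); P=world(d,c); 
hsv=cv2.cvtColor(im,cv2.COLOR_BGR2HSV)
z=P[...,2]; near=(P[...,0]>.36)&(P[...,0]<.53)&(P[...,1]>.25)&(P[...,1]<.42)
m=near&(z>.06)&(z<.085)
n,l,st,ce=cv2.connectedComponentsWithStats(m.astype(np.uint8))
for i in range(1,n):
    if st[i,4]>100: q=P[l==i]; print(ce[i],im[l==i].mean(0).round(),np.round(cv2.minEnclosingCircle((q[:,:2]*1000).astype(np.float32))[0],1),np.median(q[:,2]))
E
```

```text
ee_pos: [0.4631, 0.379, 0.322]
width: 0.056
ee_pos: [0.4649, 0.3778, 0.2695]
width: 0.0529
shift [ -0.2  -0.6 144.4] n 2.4 yaw now 15.7 wz -0.1 tilt err tool x,y [-0.08  0.03] q [35. 27. 89. -0. 64. 19.] t 12.22
[230.57513915 235.2690167 ] [34. 33. 34.] [397.9 358.8] 0.06929206998494541
[319.03495146 235.22718447] [ 30.  36. 146.] [465.3 377.7] 0.06931576804389201
[323.04149378 317.79875519] [174.  91.  47.] [488.1 309.7] 0.06924540612532237
```

View pics/w3.png

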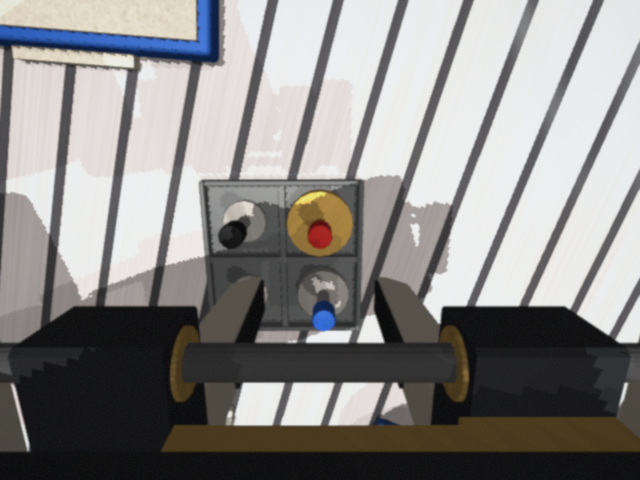

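The red knob sits at (319,235), in line with the jaws. The top knob heights agree. I'll descend and grip.

```bash

python3 -m handwheel '[[110,0,0,25,0,0,0],[110,0,0,45,0,0,0],[110,0,0,45,0,0,0],[110,0,0,24,0,0,0],[110,0,0,5,0,0,0]]' 40| grep -E 'ee_pos|width'
python3 -m handwheel '[[255,0,0,0,0,0,0],[255,0,0,0,0,0,0],[255,0,0,0,0,0,0],[255,0,0,0,0,0,0],[255,0,0,0,0,0,0]]' 40| grep -E 'ee_pos|width|force'
python3 -m handwheel '[[255,0,0,-10,0,0,0],[255,0,0,-35,0,0,0],[255,0,0,-45,0,0,0],[255,0,0,-50,0,0,0],[255,0,0,-40,0,0,0]]' | grep -E 'ee_pos|width|force'
python3 - <<'E'
from h import *
go(440,-130,305,15.8);
E
```

```text
ee_pos: [0.4645, 0.3775, 0.1237]
width: 0.0529
ee_pos: [0.465, 0.3778, 0.1248]
force: [2.5, 0.6, 3.7]
width: 0.0193
grasp_force: 40.0
ee_pos: [0.464, 0.3773, 0.3062]
force: [0.0, -0.1, -4.9]
width: 0.0191
grasp_force: 40.0
shift [-481.5 -161.7    1.3] n 8.5 yaw now 15.9 wz 0.1 tilt err tool x,y [ 0.02 -0.  ] q [35. 25. 87.  0. 68. 19.] t 14.15
```

```bash

for i in 1 2; do python3 -m handwheel '[[255,-48.1,-16.2,0,0,0,0],[255,-48.1,-16.2,0,0,0,0],[255,-48.1,-16.2,0,0,0,0],[255,-48.1,-16.2,0,0,0,0],[255,-48.1,-16.2,0,0,0,0]]' | grep -E 'ee_pos|width'; done
python3 - <<'E'
from h import *
go(645,-132,290,15.8);
E
```

```text
ee_pos: [0.4514, 0.1225, 0.3042]
width: 0.019
ee_pos: [0.4392, -0.1308, 0.3043]
width: 0.0192
shift [-57.4 197.6  14.1] n 3.4 yaw now 15.8 wz 0.0 tilt err tool x,y [0.04 0.04] q [-22.  10. 107.   0.  62. -38.] t 15.4
```

```bash

python3 -m handwheel '[[255,-8,27,2,0,0,0],[255,-13,45,3,0,0,0],[255,-13,45,3,0,0,0],[255,-13,45,3,0,0,0],[255,-10.4,35.6,3,0,0,0]]' | grep -E 'ee_pos|width'
python3 -m handwheel '[[255,0,0,5,0,0,0],[255,0,0,6,0,0,0],[255,0,0,5,0,0,0],[255,0,0,4,0,0,0],[255,0,0,3,0,0,0]]' | grep -E 'ee_pos|width|force'
python3 -m handwheel '[[255,0,0,2,0,0,0],[255,0,0,1,0,0,0],[255,0,0,0,0,0,0],[255,0,0,0,0,0,0],[255,0,0,0,0,0,0]]' | grep -E 'ee_pos|width|force'
python3 - <<'E'
from h import *
go(645,-132,264,15.8);
E
```

```text
ee_pos: [0.6468, -0.1303, 0.2896]
width: 0.0192
ee_pos: [0.6456, -0.1307, 0.2672]
force: [-1.0, 0.2, -4.6]
width: 0.0192
grasp_force: 40.0
ee_pos: [0.6458, -0.1307, 0.2644]
force: [-2.0, -0.4, -0.1]
width: 0.0192
grasp_force: 40.0
shift [-1.  -1.1  0.4] n 0.0 yaw now 15.9 wz 0.1 tilt err tool x,y [ 0.   -0.01] q [-15.  34.  79.  -0.  67. -31.] t 17.27
```

```bash

python3 -m handwheel '[[110,0,0,0,0,0,0],[110,0,0,0,0,0,0],[110,0,0,-3,0,0,0],[110,0,0,-20,0,0,0],[110,0,0,-30,0,0,0]]' | grep -E 'ee_pos|width|force'
python3 -m handwheel '[[110,10,-36,0,0,0,0],[110,14,-48,0,0,0,0],[110,14,-48,0,0,0,0],[110,14,-48,0,0,0,0],[110,5,-18,0,0,0,0]]' | grep -E 'ee_pos|width|force'
python3 -m handwheel '[[110,45,15,0,0,0,0],[110,45,15,0,0,0,0],[110,45,15,0,0,0,0],[110,45,15,0,0,0,0],[110,45,15,0,0,0,0]]' | grep -E 'ee_pos|width|force'
cat >> h.py <<'E'
def pans(f):
    im,d,c=grab('top',f); P=world(d,c); z={}
    for n,(x,y) in dict(w=(.6075,-.1264),l=(.647,.150)).items():
        m=(np.hypot(P[...,0]-x,P[...,1]-y)<.072)&(P[...,2]>.085)&(P[...,2]<.152)
        q=P[m][:,2]; h,e=np.histogram(q,bins=np.arange(.085,.153,.001)); k=e[h.argmax()]; z[n]=np.median(q[abs(q-k-.0005)<.0025]); 
    print(z,'tilt est',np.arcsin((0.1184-z['w'])/.14))
    return im
E
python3 - <<'E'
from h import *
im=pans('t4'); cv2.imwrite('pics/t4c.png',cv2.resize(im[180:290,220:450],None,fx=3,fy=3,interpolation=2))
go(487.5,309.3,304,15.8)
E
```

```text
ee_pos: [0.6457, -0.1305, 0.3174]
force: [0.4, 0.2, 0.3]
width: 0.0529
grasp_force: 0.0
ee_pos: [0.4378, -0.1297, 0.3177]
force: [0.1, 0.3, 0.5]
width: 0.0527
grasp_force: 0.0
ee_pos: [0.4505, 0.1087, 0.3178]
force: [0.1, -0.8, -0.7]
width: 0.0529
grasp_force: 0.0
{'w': np.float64(0.13651289333521047), 'l': np.float64(0.10035439208957453)} tilt est -0.12974148991061835
shift [179.2  89.7  14.2] n 3.3 yaw now 15.9 wz 0.1 tilt err tool x,y [-0.1   0.08] q [  8.  10. 106.   0.  64.  -8.] t 19.2
```

View pics/t4c.png

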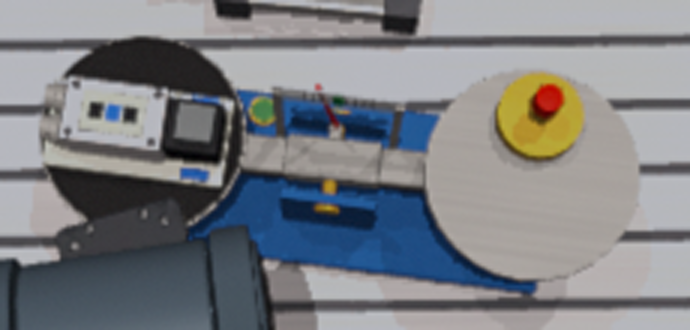

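After w500 alone the beam floats at about -0.13 rad, so roughly 130 g is missing. That means w100 plus w50. The picture shows the weight upright at (540,110) and the valve standing. I'll fetch w100.

```bash

python3 -m handwheel '[[110,51,3.6,5,0,0,0],[110,51,3.6,10,0,0,0],[110,51,3.6,10,0,0,0],[110,51,3.6,10,0,0,0],[110,51,3.6,10,0,0,0]]' | grep -E 'ee_pos|width'
python3 - <<'E'
from h import *
go(397.9,358.8,124.5,15.8)
im=pans('t5')
im,d,c=grab('wrist','w5'); P=world(d,c); z=P[...,2]
m=(P[...,0]>.36)&(P[...,0]<.53)&(P[...,1]>.25)&(P[...,1]<.42)&(z>.06)&(z<.085)
n,l,st,ce=cv2.connectedComponentsWithStats(m.astype(np.uint8))
for i in range(1,n):
    if st[i,4]>100: q=P[l==i]; print(ce[i],im[l==i].mean(0).round(),np.round(cv2.minEnclosingCircle((q[:,:2]*1000).astype(np.float32))[0],1),np.median(q[:,2]))
E
```

```text
ee_pos: [0.3977, 0.359, 0.2724]
width: 0.0532
shift [ -0.3  -0.  147.9] n 2.5 yaw now 15.9 wz 0.1 tilt err tool x,y [-0.06  0.02] q [37. 21. 99.  0. 61. 21.] t 19.82
{'w': np.float64(0.13660203594206832), 'l': np.float64(0.09980862409494269)} tilt est -0.1303836466240549
[318.95686275 240.21176471] [26. 25. 26.] [397.5 358.7] 0.06936376795308918
[319.43815514 322.95597484] [ 52. 149. 169.] [417.9 288.9] 0.069344576116324
```

```bash

python3 -m handwheel '[[110,0,0,25,0,0,0],[110,0,0,45,0,0,0],[110,0,0,45,0,0,0],[110,0,0,26,0,0,0],[110,0,0,6.5,0,0,0]]' | grep -E 'ee_pos|width'
python3 -m handwheel '[[255,0,0,0,0,0,0],[255,0,0,0,0,0,0],[255,0,0,0,0,0,0],[255,0,0,0,0,0,0],[255,0,0,0,0,0,0]]' 30| grep -E 'ee_pos|width|force'
python3 -m handwheel '[[255,0,0,-10,0,0,0],[255,0,0,-35,0,0,0],[255,0,0,-45,0,0,0],[255,0,0,-50,0,0,0],[255,0,0,-30,0,0,0]]' | grep -E 'ee_pos|width|force'
python3 - <<'E'
from h import *
go(440,-150,292,15.8);
E
```

```text
ee_pos: [0.3981, 0.3565, 0.1238]
width: 0.0528
ee_pos: [0.3983, 0.3574, 0.1253]
force: [-2.3, -0.6, 6.8]
width: 0.0193
grasp_force: 30.0
ee_pos: [0.3982, 0.3573, 0.2977]
force: [0.0, 0.9, -1.3]
width: 0.0192
grasp_force: 30.0
shift [-499.5  -98.4    4.9] n 8.5 yaw now 15.9 wz 0.1 tilt err tool x,y [-0.14  0.06] q [37. 19. 97. -0. 64. 21.] t 21.8
```

```bash

for i in 1 2; do python3 -m handwheel '[[255,-50,-9.8,0,0,0,0],[255,-50,-9.8,0,0,0,0],[255,-50,-9.8,0,0,0,0],[255,-50,-9.8,0,0,0,0],[255,-50,-9.8,0,0,0,0]]' | grep -E 'ee_pos|width'; done
python3 - <<'E'
from h import *
go(573.6,-151.9,280,15.8);
im=pans('t6')
E
```

```text
ee_pos: [0.419, 0.1018, 0.2953]
width: 0.0191
ee_pos: [0.4402, -0.1522, 0.2953]
width: 0.0192
shift [-36.2 128.4  15.3] n 2.2 yaw now 15.8 wz 0.0 tilt err tool x,y [-0.02 -0.02] q [-25.  12. 107.   0.  61. -41.] t 23.05
{'w': np.float64(0.13648462320386678), 'l': np.float64(0.10046710930693548)} tilt est -0.1295378515778121
```

```bash

python3 -m handwheel '[[255,-7,20,3,0,0,0],[255,-11,38,3,0,0,0],[255,-11,38,3,0,0,0],[255,-7.2,32.4,3,0,0,0],[255,0,0,4,0,0,0]]' | grep -E 'ee_pos|width'
python3 -m handwheel '[[255,0,0,5,0,0,0],[255,0,0,5,0,0,0],[255,0,0,5,0,0,0],[255,0,0,4,0,0,0],[255,0,0,3,0,0,0]]' | grep -E 'ee_pos|width|force'
python3 -m handwheel '[[255,0,0,3,0,0,0],[255,0,0,3,0,0,0],[255,0,0,3,0,0,0],[255,0,0,2,0,0,0],[255,0,0,1,0,0,0]]' | grep -E 'ee_pos|width|force'
python3 - <<'E'
from h import *
go(573.6,-151.9,244,15.8);
im=pans('t7')
E
```

```text
ee_pos: [0.5749, -0.1499, 0.2785]
width: 0.0193
ee_pos: [0.5737, -0.1503, 0.2566]
force: [-0.2, -0.4, 0.4]
width: 0.0191
grasp_force: 30.0
ee_pos: [0.5738, -0.1502, 0.2446]
force: [-0.3, -1.2, -0.3]
width: 0.0194
grasp_force: 30.0
shift [-1.5 -0.7  0.6] n 0.0 yaw now 15.8 wz 0.0 tilt err tool x,y [0. 0.] q [-19.  28.  91.   0.  61. -35.] t 24.98
{'w': np.float64(0.12261705970601672), 'l': np.float64(0.11428585215274961)} tilt est -0.030126411961597627
```

```bash

python3 -m handwheel '[[110,0,0,0,0,0,0],[110,0,0,0,0,0,0],[110,0,0,-3,0,0,0],[110,0,0,-27,0,0,0],[110,0,0,-35,0,0,0]]' | grep -E 'ee_pos|width|force'
python3 -m handwheel '[[110,8,-30,0,0,0,0],[110,14,-48,0,0,0,0],[110,14,-48,0,0,0,0],[110,0,0,0,0,0,0],[110,0,0,0,0,0,0]]' | grep -E 'ee_pos|width|force'
python3 - <<'E'
from h import *
go(417.9,288.9,310,15.8)
E
```

```text
ee_pos: [0.5736, -0.1502, 0.3102]
force: [-0.3, -0.2, -0.5]
width: 0.0521
grasp_force: 0.0
ee_pos: [0.4434, -0.1502, 0.3103]
force: [-0.6, -0.6, -1.1]
width: 0.0532
grasp_force: 0.0
shift [429.4  95.4   0. ] n 7.3 yaw now 15.8 wz 0.0 tilt err tool x,y [-0.07 -0.05] q [-24.  11. 106.   0.  63. -40.] t 26.27
```

```bash

for i in 1 2; do python3 -m handwheel '[[110,43,9.5,0,0,0,0],[110,43,9.5,0,0,0,0],[110,43,9.5,0,0,0,0],[110,43,9.5,0,0,0,0],[110,43,9.5,0,0,0,0]]' | grep -E 'ee_pos'; done
python3 - <<'E'
from h import *
go(417.9,288.9,125,15.8); pans('t8')
E
```

```text
ee_pos: [0.4305, 0.0716, 0.3099]
ee_pos: [0.4171, 0.2919, 0.3097]
shift [ -3.2  -0.2 184.7] n 3.1 yaw now 15.9 wz 0.1 tilt err tool x,y [-0.02  0.01] q [ 30.  15. 100.   0.  64.  14.] t 27.52
{'w': np.float64(0.12264153637494939), 'l': np.float64(0.11442392165578287)} tilt est -0.03030132514245077
```

Measured tilt is -0.030, right at the band edge. Adding w50 should give about +0.02, which is safer.

```bash

python3 -m handwheel '[[110,-2,0,25,0,0,0],[110,0,0,50,0,0,0],[110,0,0,55,0,0,0],[110,0,0,40,0,0,0],[110,0,0,14.5,0,0,0]]' | grep -E 'ee_pos|width'
python3 -m handwheel '[[255,0,0,0,0,0,0],[255,0,0,0,0,0,0],[255,0,0,0,0,0,0],[255,0,0,0,0,0,0],[255,0,0,0,0,0,0]]' 30| grep -E 'ee_pos|width|force'
python3 -m handwheel '[[255,0,0,-10,0,0,0],[255,0,0,-35,0,0,0],[255,0,0,-45,0,0,0],[255,0,0,-50,0,0,0],[255,0,0,-30,0,0,0]]' | grep -E 'ee_pos|width|force'
python3 - <<'E'
from h import *
go(440,-92,292,15.8);
E
```

```text
ee_pos: [0.4171, 0.2879, 0.1231]
width: 0.0528
ee_pos: [0.4177, 0.2879, 0.126]
force: [-1.0, 0.4, 6.4]
width: 0.0196
grasp_force: 30.0
ee_pos: [0.4173, 0.2877, 0.2982]
force: [-0.4, -0.4, -0.3]
width: 0.0193
grasp_force: 30.0
shift [-371.4  -81.9    5.8] n 6.3 yaw now 15.9 wz 0.1 tilt err tool x,y [-0.15  0.03] q [ 29.  16. 101.  -0.  63.  13.] t 29.45
```

```bash

for i in 1 2; do python3 -m handwheel '[[255,-37.1,-8.2,0,0,0,0],[255,-37.1,-8.2,0,0,0,0],[255,-37.1,-8.2,0,0,0,0],[255,-37.1,-8.2,0,0,0,0],[255,-37.1,-8.2,0,0,0,0]]' | grep -E 'ee_pos'; done
python3 - <<'E'
from h import *
go(582,-92.5,272,15.8);
E
```

```text
ee_pos: [0.4282, 0.0968, 0.2958]
ee_pos: [0.4395, -0.0928, 0.2958]
shift [-38.6 137.2  23.8] n 2.4 yaw now 15.8 wz 0.0 tilt err tool x,y [-0.02 -0.01] q [-18.  10. 109.   0.  61. -34.] t 30.7
```

```bash

python3 -m handwheel '[[255,-7,25,4,0,0,0],[255,-11,40,5,0,0,0],[255,-11,40,5,0,0,0],[255,-9.6,32.2,5,0,0,0],[255,0,0,5,0,0,0]]' | grep -E 'ee_pos|width'
python3 -m handwheel '[[255,0,0,6,0,0,0],[255,0,0,6,0,0,0],[255,0,0,5,0,0,0],[255,0,0,4,0,0,0],[255,0,0,3,0,0,0]]' | grep -E 'ee_pos|width|force'
python3 -m handwheel '[[255,0,0,3,0,0,0],[255,0,0,3,0,0,0],[255,0,0,2,0,0,0],[255,0,0,1.5,0,0,0],[255,0,0,0,0,0,0]]' | grep -E 'ee_pos|width|force'
python3 - <<'E'
from h import *
go(582,-92.5,238,15.8);
im=pans('t9')
E
```

```text
ee_pos: [0.5833, -0.0912, 0.271]
width: 0.0197
ee_pos: [0.5822, -0.0913, 0.2471]
force: [-1.0, 0.3, 0.1]
width: 0.0195
grasp_force: 30.0
ee_pos: [0.5822, -0.0913, 0.2376]
force: [0.2, -0.3, -0.6]
width: 0.0193
grasp_force: 30.0
shift [-1.1 -0.5 -0.4] n 0.0 yaw now 15.9 wz 0.1 tilt err tool x,y [0.01 0.01] q [-13.  28.  92.  -0.  60. -29.] t 32.58
{'w': np.float64(nan), 'l': np.float64(0.12164616211479631)} tilt est nan
  return _methods._mean(a, axis=axis, dtype=dtype,
  ret = ret.dtype.type(ret / rcount)
```

```bash

python3 -m handwheel '[[110,0,0,0,0,0,0],[110,0,0,0,0,0,0],[110,0,0,-3,0,0,0],[110,0,0,-27,0,0,0],[110,0,0,-40,0,0,0]]' | grep -E 'ee_pos|width|force'
python3 -m handwheel '[[110,8,-30,0,0,0,0],[110,14,-48,0,0,0,0],[110,14,-48,0,0,0,0],[110,14,-48,0,0,0,0],[110,0,0,0,0,0,0]]' | grep -E 'ee_pos|width|force'
python3 -m handwheel '[[110,0,0,0,0,0,0],[110,0,0,0,0,0,0],[110,0,0,0,0,0,0],[110,0,0,0,0,0,0],[110,0,0,0,0,0,0]]' | grep -E '^t'
python3 - <<'E'
from h import *
im=pans('t10'); cv2.imwrite('pics/t10c.png',cv2.resize(im[150:370,140:450],None,fx=2.5,fy=2.5,interpolation=2))
E
```

```text
ee_pos: [0.5819, -0.0912, 0.3079]
force: [0.8, -0.4, -0.4]
width: 0.0528
grasp_force: 0.0
ee_pos: [0.399, -0.0905, 0.3081]
force: [0.2, 0.0, 0.1]
width: 0.0525
grasp_force: 0.0
t: 34.5
tool_rot: [[-0.273, 0.962, -0.0], [0.962, 0.273, 0.0], [0.0, -0.0, -1.0]]
{'w': np.float64(0.11562409807731819), 'l': np.float64(0.12124623792819322)} tilt est 0.019829170309143954
```

View pics/t10c.png

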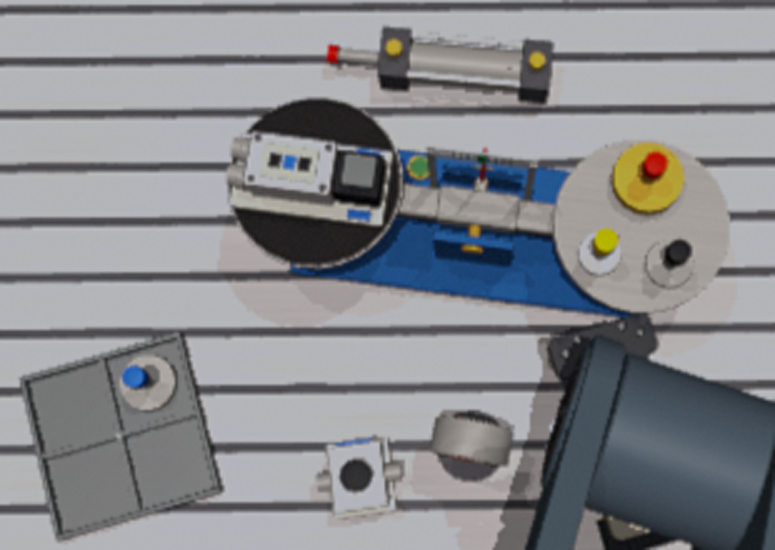

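All three weights stand wholly on the pan: red (650,175), yellow (603,248) and black (673,258). The blue w200 is still in the tray, and the tilt is +0.020, inside the band. I'm handing in.

```bash
python3 -c "
from station import sign_off; print(sign_off())"
```

```text
the job is handed in; nothing more can be done
None
```

The valve is balanced by w500 + w100 + w50, so it weighs about 630 g; the beam settled at about +0.02 rad, inside the green band, and the job was handed in at about 35 s, with no verdict returned.

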